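Set the light desk to its third brightness step

ROBOT

A 6-joint arm with a two-finger parallel gripper is mounted at the origin on the work surface. World frame = base frame: x ahead of the robot, y to its left, z up, the work surface at z = 0. Lengths are in m, angles in rad, forces in N, time in s.
With the tool pointing down it reaches from about 0.35 to 0.85 m from the base axis. Payload 8.1 kg.
Tool frame: the origin (TCP) lies midway between the tips of the shut fingers; the grasp point (between the pads) lies 19 mm behind it; z points along the fingers, y is the direction in which the jaws open and shut (so a half turn about z gives the same grasp; the last joint's range is limited). The gripper opens to 93 mm and grips with 3 to 60 N. Pads are 15 mm wide; open, the fingers measure 128 mm over their backs; the gripper's body (75 mm by 188 mm) begins 65 mm behind the grasp point.
Start: joints at [-1.275, 0.13, 1.488, -0, 1.523, -0.085], TCP at [0.223, -0.557, 0.219] pointing down, gripper open.
Joint ranges: [-2.96, 2.96], [-0.89, 2.26], [0.02, 2.5], [-1.34, 4.48], [0, 2.73], [-2.66, 2.66]. Speed limits (rad/s): [2.39, 2.39, 2.79, 3.14, 3.14, 3.14].

INTERFACE

Orientations are given as a rotation vector (axis times angle).
In Python, from plant import robot gives the robot as it stands. The module is installed in compiled form; this text tells all that it offers.
- The arm moves only by the shell command python3 -m pendant 'ROWS' [FORCE]. ROWS is JSON, a list of rows, each an object with "translation": the shift along the tool's x, y, z in mm, a list of three; "twist": the turn, a rotation vector about the tool's x, y, z in rad, a list of three; "grip": the opening, from -1 (shut) to 1 (fully open). A call has exactly 10 rows; each row shifts and turns the pose as measured when the row begins, along the tool's axes as they then stand; what a row does not reach is not made up. A row lasts 1/10 s, in which the tool goes at most 50 mm and 8.59 degrees, less where a joint would pass 70% of its speed; a pose out of reach is approached as far as the arm can. A call is refused whole if a number of a shift passes 50 or a number of a turn 0.15, either way. A call with a gripper value outside its range is refused whole. The fingers move at their own pace and stop on an object; FORCE is the grip in N (left out, the last holds). Time passes only in rows, so rows that do not move let the fingers close, or fill a call up. It gives the time, the measured TCP pose, the force and the opening at its end, in the units of the state.
- robot.read_state(): the state, without advancing time (a new reading comes with each control period).
- robot.read_camera(name): name is "side" or "top"; returns (picture, depth): 400x640x3 uint8, red, green, blue; 400x640 float32, m along the optical axis (not along the pixel's ray), 0 where there is no reading.
- robot.camera_info(name): a dict with "vertical_fov" (degrees; the focal length in pixels is half the picture's height over the tangent of half this angle, whatever the lens; pixels are square), "cx", "cy" (the principal point, pixels), "cam_to_world" (4x4, takes a point from camera to world coordinates). Camera axes: x right, y up, looking along -z (the intrinsics and any distortion apply to the point x, -y, -z); pixel columns grow to the right and rows downward; lengths in m; the calibration is good to about 2 mm. A picture is of the moment at which its call begins. camera_info takes no time and is no camera call.
- robot.close_job(): hands the job in, once; it reports no verdict.
The state is a dict: "t": time; "q": joint angles; "dq": joint speeds; "joint_torque": joint torques, N m; "tool_pos": TCP position; "orientation": TCP orientation; "force": force on the tool from outside, world axes, zero at the start; "wrist_torque": the same for the moment, N m; "opening": finger opening in m.
Only numpy, scipy, OpenCV 4.12 (cv2) and the standard library are available. Lean on these libraries where they do the work, as an engineer would, in place of code of your own. Each camera call takes 0.05 s, during which the arm holds its last target. There are 200 camera calls.

TASK

Switch on the light desk by pressing its round power button, then with a fingertip slide the brightness lever up to its third click, counted from the stop at its dim (right-hand) end, and leave it resting in that notch with the hand away; it may already stand a click or two up. Never push it on past the third click: the brighter steps are bad for the parchment. Work lightly, by touch alone: do not pinch the lever, and leave everything lying about where it is.

Things in the scene. Friction and masses are not known exactly. Their poses are not given: they have to be found in the camera images.
- desk: light desk: dark wooden case fixed to the table, 420 mm wide (y). Origin on the table under the middle of its level control ledge (84 mm deep, x -42 to +42; top 45 mm up). x points away from the worker, y to the worker's left. Behind the ledge a framed opal panel rises at 12 degrees. On the ledge along x = 0, right to left: lever, two loose things (weight and loupe, either order), power button
- lever (a joint): brightness lever, m along desk +y (leftwards = brighter): 0 at the dim-end stop, notches at 0.014, 0.028, 0.042, 0.056, 0.070 (clicks 1 to 5; 0.070 is the other stop). Between notches it resists with 2.5 to 4.5 N, gives way half-way, drops by itself into the next notch and stays. Starts at the stop or in notch 1 or 2
- lever_cap (a point): middle of the lever's black cap. The cap is 28 mm along the desk's x, 14 mm along its y and 20 mm tall, its underside 8 mm and its top 28 mm above the ledge, on a thin stem in a slot; free on both sides to be pushed
- lever_stop (a point): fixed point on the desk: where lever_cap is when the lever is at its dim-end stop (joint 0), 63 mm above the table
- power_top (a point): middle of the top of the round steel power button, 22 mm across, 66 mm above the table, standing 9 mm out of its round black housing (38 mm across) at the left of the ledge; pressed straight down
- power (a joint): power button, in m: 0 up, 0.005 fully pressed; a spring, 4 N fully down, returns it
- weight_mid (a point): bystander: centre of a brass paperweight with a knob, 34 mm across, 33 mm tall, loose on the ledge somewhere between lever and button
- loupe_mid (a point): bystander: centre of a black loupe, 42 mm across, 38 mm tall, loose on the ledge somewhere between lever and button
- ink_mid (a point): bystander: centre of an ink jar, 48 mm across, 60 mm tall, on the table, to the right of the desk
- tape_mid (a point): bystander: centre of a roll of tape lying flat, 90 mm across, 24 mm tall, to the right of the desk
- black_case_mid (a point): bystander: centre of a small black leather case, a 36 mm cube on a 62 x 58 mm base, 46 mm tall, to the left of the desk
- pen_cup_mid (a point): bystander: centre of a white cup, 72 mm across, 85 mm tall, with pens up to 155 mm, to the left of the desk
- scraper_grip (a point): bystander: middle of the wooden grip of a parchment knife, 120 mm long over all, lying flat on the table to the left

How it is judged:
By the outcome, as a careful person would: the job done as asked, in the order asked, and still so for the second after the job is handed in, with the robot touching nothing.
It also fails if it takes over 51 s, if anything falls off the work surface, if the arm or the gripper's body presses on something with over 40 N, if the wrist force passes 120 N, or if a joint passes its speed limit or range.

## Working session

There is one attempt and no reset: what is moved stays moved. The work goes in short steps, Python scripts to look and compute and a shell command to move; the robot and the scene stay as the last step left them, time stands still between calls to the robot, and variables do not carry over. Pictures are saved under pics/ and viewed, about 8 in all and at most 12, crops included, and the job is handed in when it is done.

```bash
mkdir -p pics; cat > h.py <<'E'
import numpy as np, cv2
from plant import robot
def get(n):
    p,d=robot.read_camera(n); np.savez(f'/tmp/{n}.npz',p=p,d=d); return p,d
def K(n):
    i=robot.camera_info(n); f=200/np.tan(np.radians(i['vertical_fov'])/2); return f,i['cx'],i['cy'],np.array(i['cam_to_world']),i
def ray(n,u,v):
    f,cx,cy,T,_=K(n); d=T[:3,:3]@np.array([(u-cx)/f,-(v-cy)/f,-1]); return T[:3,3],d
def onz(n,u,v,z):
    o,d=ray(n,u,v); return o+d*(z-o[2])/d[2]
def bydepth(n,u,v,D):
    o,d=ray(n,u,v); return o+d*D
E
python3 - <<'E'
from h import *
for n in('top','side'):
    p,d=get(n); cv2.imwrite(f'pics/{n}0.png',p[:,:,::-1]); print(n,K(n)[4])
s=robot.read_state(); print(s)
E
```

```text
top {'vertical_fov': 42.633788738343206, 'cx': 315.60219123009216, 'cy': 190.60465585500828, 'cam_to_world': array([[-0.00497273,  0.99791527, -0.06434576,  0.41744635],
       [-0.99982171, -0.00378946,  0.01849828,  0.06522933],
       [ 0.01821588,  0.06442628,  0.9977562 ,  1.63367086],
       [ 0.        ,  0.        ,  0.        ,  1.        ]])}
side {'vertical_fov': 57.93412630543584, 'cx': 321.9055590351917, 'cy': 199.56051413635024, 'cam_to_world': array([[-0.91771791,  0.27818015, -0.28356593,  0.25681463],
       [-0.39693096, -0.6143654 ,  0.68190979,  0.63978211],
       [ 0.01548067,  0.73835693,  0.67423245,  0.6593396 ],
       [ 0.        ,  0.        ,  0.        ,  1.        ]])}
{'t': 0.1, 'q': array([-1.27537429e+00,  1.31075697e-01,  1.48915377e+00, -2.12075153e-05,
        1.52300961e+00, -8.54010600e-02]), 'dq': array([-0.00030698, -0.0014987 , -0.00312101, -0.00040226, -0.00065495,
       -0.00076222]), 'joint_torque': array([ 1.02361450e-03, -5.61341965e+01, -4.93097484e+01,  7.70899700e-02,
        2.91054882e-02, -7.11122561e-05]), 'tool_pos': array([ 0.22287452, -0.55652065,  0.21770742]), 'orientation': array([-3.08320695e+00, -5.94279438e-01,  3.04010644e-04]), 'force': array([-0.27884891,  0.45951012,  0.2662261 ]), 'wrist_torque': array([-0.0295067 ,  0.05790864, -0.00990524]), 'opening': 0.09313775165268558}
```

View pics/top0.png

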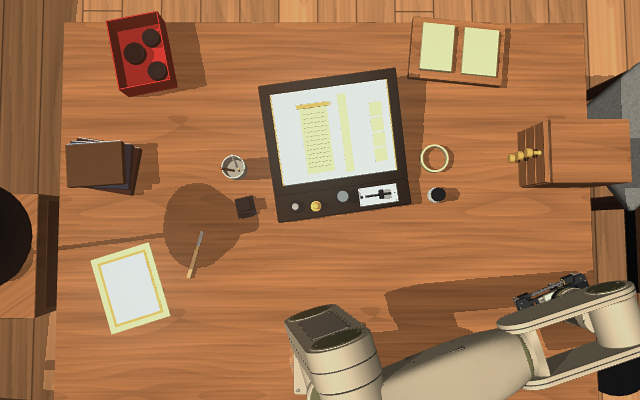

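View pics/side0.png

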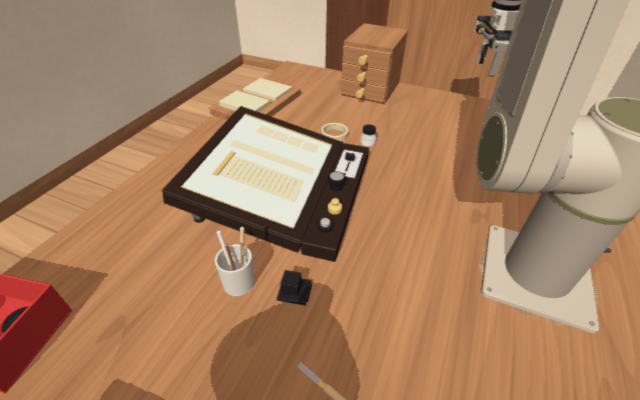

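The top view shows the power button at about (295,206), the weight at (316,206), the loupe at (343,197) and the lever plate around (378,195). The side view shows the button at about (325,224), the weight at (335,207), the loupe at (337,181) and the lever at (350,157). Next I'll zoom in on the ledge in both.

```bash
python3 - <<'E'
from h import *
T=np.load('/tmp/top.npz');S=np.load('/tmp/side.npz')
a=cv2.resize(T['p'][170:230,270:420],None,fx=5,fy=5,interpolation=cv2.INTER_CUBIC)
b=cv2.resize(S['p'][140:190,310:385],None,fx=5,fy=5,interpolation=cv2.INTER_CUBIC)
c=cv2.resize(S['p'][190:240,300:375],None,fx=5,fy=5,interpolation=cv2.INTER_CUBIC)
cv2.imwrite('pics/crop1.png',np.vstack([a,np.hstack([b,c])])[:,:,::-1])
# ledge outline by depth height map in the top view
p,d=T['p'],T['d'];f,cx,cy,M,_=K('top')
v,u=np.mgrid[170:230,250:420];D=d[170:230,250:420]
P=np.stack([(u-cx)/f*D,-(v-cy)/f*D,-D],-1)@M[:3,:3].T+M[:3,3]
for (uu,vv) in [(295,206),(305,212),(316,206),(343,197),(378,188),(385,203),(372,195),(378,195),(386,194),(330,222),(240,100)]:
    print(uu,vv,np.round(bydepth('top',uu,vv,d[vv,uu]),4))
H=np.round(P[10:50:2,40:165:3,2]*1000).astype(int)
E
```

```text
295 206 [0.4717 0.0994 0.0646]
305 212 [0.4537 0.069  0.0436]
316 206 [0.471  0.0354 0.075 ]
343 197 [ 0.4978 -0.0466  0.0815]
378 188 [ 0.5268 -0.1577  0.0515]
385 203 [ 0.4805 -0.1799  0.045 ]
372 195 [ 0.5054 -0.1394  0.0471]
378 195 [ 0.5052 -0.1577  0.0494]
386 194 [ 0.5081 -0.1824  0.051 ]
330 222 [ 0.4225 -0.0103  0.0022]
240 100 [ 0.8168  0.2774 -0.0018]
```

View pics/crop1.png

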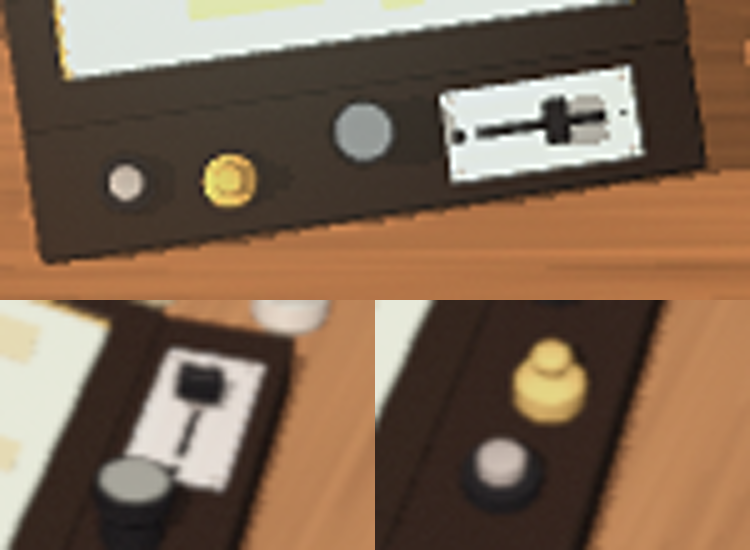

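The crop shows the cap at top pixel (381,194) and the slot running from (365.6,196.4) to (391.4,193), with the cap just right of mid-slot, so probably notch 2. I'll measure this properly.

```bash
python3 - <<'E'
from h import *
p=np.load('/tmp/top.npz')['p']; q=np.load('/tmp/side.npz')['p']
def rectify(n,img,z,c,e,w=0.06,l=0.1,s=0.0005):
    # sample plane z on desk axes about c
    f,cx,cy,M,_=K(n); ys=np.arange(-l,l,s); xs=np.arange(-w,w,s)
    X=c[0]+xs[:,None]*e[0][0]+ys[None]*e[1][0]; Y=c[1]+xs[:,None]*e[0][1]+ys[None]*e[1][1]
    P=np.stack([X,Y,np.full_like(X,z)],-1)-M[:3,3]; P=P@M[:3,:3]
    return cv2.remap(img,(cx+f*P[...,0]/-P[...,2]).astype(np.float32),(cy-f*P[...,1]/-P[...,2]).astype(np.float32),cv2.INTER_CUBIC)
# white plate in top
sub=p[180:215,350:405].astype(int); m=(sub.min(2)>150).astype(np.uint8)
m=cv2.morphologyEx(cv2.copyMakeBorder(m,9,9,9,9,0),cv2.MORPH_CLOSE,np.ones((9,9)))
c=max(cv2.findContours(m,0,1)[0],key=cv2.contourArea)
B=cv2.boxPoints(cv2.minAreaRect(c))+[350-9,180-9]
W=np.array([onz('top',*b,0.046) for b in B]);print('plate corners',W[:,:2].round(4).tolist())
L=[W[(i+1)%4]-W[i] for i in range(4)];l=max(L,key=lambda a:np.linalg.norm(a));l=l*np.sign(l[1]);print('size',[np.linalg.norm(a).round(4) for a in L[:2]],'yaw',np.degrees(np.arctan2(-l[0],l[1])))
yaw=np.arctan2(-l[0],l[1]); ex=np.array([np.cos(yaw),np.sin(yaw)]);ey=np.array([-np.sin(yaw),np.cos(yaw)])
ctr=W.mean(0)[:2];print('plate centre',ctr,'ex',ex,'ey',ey)
out=[]
for z in(0.046,0.073):
    out.append(rectify('top',p,z,ctr,(ex,ey),w=.035,l=.06,s=.0004))
for z in(0.046,0.073):
    out.append(rectify('side',q,z,ctr,(ex,ey),w=.035,l=.06,s=.0004))
im=np.vstack([np.hstack(out[:2]),np.hstack(out[2:])])
cv2.imwrite('pics/rect.png',im[:,:,::-1])
# button, weight and loupe
def blob(n,img,box,f,z):
    u0,v0,u1,v1=box;mm=f(img[v0:v1,u0:u1].astype(int)).astype(np.uint8);k,_,st,ce=cv2.connectedComponentsWithStats(mm)
    i=1+np.argmax(st[1:,4]);return ce[i]+[u0,v0],st[i,4],onz(n,ce[i][0]+u0,ce[i][1]+v0,z)
g=lambda a:(a.min(2)>100)
print('power top',blob('top',p,(286,197,304,215),g,.066)); print('power side',blob('side',q,(315,215,336,230),g,.066))
print('weight',blob('top',p,(306,197,326,215),lambda a:a[...,0]-a[...,2]>60,.06))
print('loupe',blob('top',p,(333,188,352,206),g,.083))
E
```

```text
plate corners [[0.5264, -0.0949], [0.5428, -0.2127], [0.4882, -0.2197], [0.4719, -0.1022]]
size [np.float64(0.1189), np.float64(0.0551)] yaw 7.915273932410719
plate centre [ 0.50731133 -0.15736341] ex [0.99047279 0.13770859] ey [-0.13770859  0.99047279]
power top (array([294.75      , 206.05555556]), np.int32(36), array([0.47145146, 0.10016328, 0.066     ]))
power side (array([324.82857143, 221.97142857]), np.int32(70), array([0.47018598, 0.10652076, 0.066     ]))
weight (array([315.4       , 205.55555556]), np.int32(90), array([0.47291852, 0.03690367, 0.06      ]))
loupe (array([342.23232323, 195.84848485]), np.int32(99), array([ 0.50120445, -0.04422851,  0.083     ]))
```

View pics/rect.png

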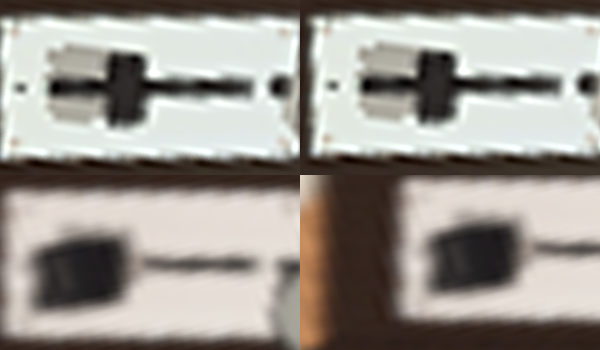

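Top-view measurements:

| Item | Position or size |
|---|---|
| Slot | 82 mm long, centred on the plate |
| Cap | 5 mm on the dim side of centre, so joint about 29 mm (notch 2) |
| Desk yaw | 7.9° |
| Power button | (0.4715, 0.100), on the desk's x=0 line as it must be |

One more click is therefore needed. I'll turn the tool to align with the desk, shut the fingers and go to the button.

```bash
python3 -m pendant '[{"translation":[0,0,0],"twist":[0,0,0.122],"grip":-1},{"translation":[0,0,0],"twist":[0,0,0.122],"grip":-1},{"translation":[22,-41,0],"twist":[0,0,0],"grip":-1},{"translation":[22,-41,0],"twist":[0,0,0],"grip":-1},{"translation":[22,-41,0],"twist":[0,0,0],"grip":-1},{"translation":[22,-41,0],"twist":[0,0,0],"grip":-1},{"translation":[22,-41,0],"twist":[0,0,0],"grip":-1},{"translation":[22,-41,0],"twist":[0,0,0],"grip":-1},{"translation":[22,-41,0],"twist":[0,0,0],"grip":-1},{"translation":[22,-41,0],"twist":[0,0,0],"grip":-1}]' 10
cat > g.py <<'E'
# offset to go, in tool axes (mm), and the twist to desk-aligned, tool down
import sys
from h import *
from scipy.spatial.transform import Rotation as R
s=robot.read_state(); t=np.array(eval(sys.argv[1])); Rt=R.from_rotvec(s['orientation'])
yaw=np.radians(7.9); c,n=np.cos(yaw),np.sin(yaw)
Rg=R.from_matrix(np.array([[c,n,0],[n,-c,0],[0,0,-1]]))
print('t',s['t'],'pos',s['tool_pos'].round(4),'go',(Rt.inv().apply(t-s['tool_pos'])*1000).round(1),'desk axes',(Rg.inv().apply(t-s['tool_pos'])*1000).round(1),'twist',(Rt.inv()*Rg).as_rotvec().round(3),'F',s['force'].round(2),'open',round(s['opening'],4))
E
python3 g.py '[.4715,.1002,.1]'
```

```text
t: 1.1
tool_pos: [0.3558, -0.1985, 0.2118]
orientation: [-3.124, -0.182, 0.008]
force: [0.9, 0.6, -0.5]
opening: 0.0177
t 1.1 pos [ 0.3558 -0.1985  0.2118] go [ 150.1 -281.8  114.7] desk axes [ 155.7 -280.   111.8] twist [-0.013  0.004 -0.021] F [ 0.87  0.64 -0.47] open 0.0177
```

```bash
python3 -m pendant '[{"translation":[22,-40,1],"twist":[-0.013,0.004,-0.021],"grip":-1},{"translation":[22,-40,1],"twist":[0,0,0],"grip":-1},{"translation":[22,-40,1],"twist":[0,0,0],"grip":-1},{"translation":[22,-40,1],"twist":[0,0,0],"grip":-1},{"translation":[22,-40,1],"twist":[0,0,0],"grip":-1},{"translation":[22,-40,1],"twist":[0,0,0],"grip":-1},{"translation":[20,-35,10],"twist":[0,0,0],"grip":-1},{"translation":[0,0,35],"twist":[0,0,0],"grip":-1},{"translation":[0,0,35],"twist":[0,0,0],"grip":-1},{"translation":[0,0,10],"twist":[0,0,0],"grip":-1}]' 
python3 g.py '[.4715,.1002,.068]'
```

```text
t: 2.1
tool_pos: [0.4726, 0.1153, 0.1139]
orientation: [-3.133, -0.231, -0.009]
force: [-1.6, -0.4, -0.2]
opening: 0.0008
t 2.1 pos [0.4726 0.1153 0.1139] go [-3.6 14.7 45.9] desk axes [-3.2 14.8 45.9] twist [ 0.    -0.006  0.009] F [-1.63 -0.36 -0.25] open 0.0008
```

```bash
python3 -m pendant '[{"translation":[-3,15,5],"twist":[0,-0.006,0.009],"grip":-1},{"translation":[0,0,10],"twist":[0,0,0],"grip":-1},{"translation":[0,0,10],"twist":[0,0,0],"grip":-1},{"translation":[0,0,5],"twist":[0,0,0],"grip":-1},{"translation":[0,0,0],"twist":[0,0,0],"grip":-1},{"translation":[0,0,0],"twist":[0,0,0],"grip":-1},{"translation":[0,0,0],"twist":[0,0,0],"grip":-1},{"translation":[0,0,0],"twist":[0,0,0],"grip":-1},{"translation":[0,0,0],"twist":[0,0,0],"grip":-1},{"translation":[0,0,0],"twist":[0,0,0],"grip":-1}]' 
python3 g.py '[.4715,.1002,.066]'
python3 - <<'E'
from h import *
q,_=get('side'); p,_=get('top')
a=cv2.resize(q[110:250,260:400],(560,560),interpolation=cv2.INTER_CUBIC)
cv2.imwrite('pics/btn.png',a[:,:,::-1])
E
```

```text
t: 3.1
tool_pos: [0.4741, 0.0975, 0.0858]
orientation: [3.134, 0.211, 0.006]
force: [0.4, 0.5, -0.1]
opening: 0.0004
t 3.1 pos [0.4741 0.0975 0.0858] go [-2.3 -3.1 19.8] desk axes [-2.2 -3.1 19.8] twist [ 0.001 -0.004 -0.003] F [ 0.43  0.54 -0.05] open 0.0004
```

View pics/btn.png

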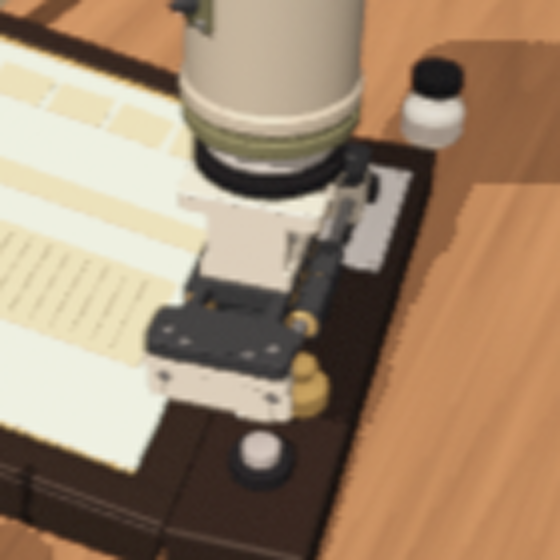

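The picture shows a gripper part with its lower edge at about side pixel (316,214), up and left of the button at (325,222). I'll project the TCP and check depth before pressing.

```bash
python3 - <<'E'
from h import *
def proj(n,P):
    f,cx,cy,M,_=K(n);c=M[:3,:3].T@(np.array(P)-M[:3,3]);return (cx+f*c[0]/-c[2]).round(1),(cy-f*c[1]/-c[2]).round(1),(-c[2]).round(3)
t=robot.read_state()['tool_pos']
for n in('side','top'):
    print(n,'tcp',proj(n,t),'+65mm up',proj(n,t+[0,0,.065]),'button',proj(n,[.4715,.1002,.066]))
S=np.load('/tmp/side.npz');d=S['d']
for u,v in[(300,204),(316,210),(330,210),(316,195),(325,222),(316,180),(340,180),(325,214)]:print(u,v,d[v,u].round(3),bydepth('side',u,v,d[v,u]).round(3),S['p'][v,u])
T=np.load('/tmp/top.npz')
a=cv2.resize(S['p'][130:240,270:380],(600,600),interpolation=cv2.INTER_NEAREST)
E
```

```text
side tcp (np.float64(325.0), np.float64(212.8), np.float64(0.818)) +65mm up (np.float64(325.7), np.float64(191.1), np.float64(0.774)) button (np.float64(325.4), np.float64(220.0), np.float64(0.829))
top tcp (np.float64(295.5), np.float64(205.0), np.float64(1.547)) +65mm up (np.float64(295.0), np.float64(204.1), np.float64(1.483)) button (np.float64(294.7), np.float64(206.0), np.float64(1.567))
300 204 0.699 [0.491 0.185 0.181] [145 135 125]
316 210 0.698 [0.46  0.181 0.174] [220 205 186]
330 210 0.685 [0.432 0.178 0.183] [203 190 171]
316 195 0.671 [0.46  0.181 0.213] [69 67 66]
325 222 0.82 [0.469 0.109 0.069] [210 195 186]
316 180 0.704 [0.477 0.141 0.213] [113 105  96]
340 180 0.735 [0.443 0.1   0.194] [69 67 66]
325 214 0.802 [0.469 0.11  0.095] [209 195 176]
```

The light block is the body's end (y 0.18, z 0.17) and it hides the fingers. The TCP sits over the button to within 3 mm, so I'll correct that and press.

```bash
python3 -m pendant '[{"translation":[-2,-3,6],"twist":[0,0,0],"grip":-1},{"translation":[0,0,6],"twist":[0,0,0],"grip":-1},{"translation":[0,0,3],"twist":[0,0,0],"grip":-1},{"translation":[0,0,2],"twist":[0,0,0],"grip":-1},{"translation":[0,0,2],"twist":[0,0,0],"grip":-1},{"translation":[0,0,2],"twist":[0,0,0],"grip":-1},{"translation":[0,0,2],"twist":[0,0,0],"grip":-1},{"translation":[0,0,0],"twist":[0,0,0],"grip":-1},{"translation":[0,0,0],"twist":[0,0,0],"grip":-1},{"translation":[0,0,0],"twist":[0,0,0],"grip":-1}]' 
python3 g.py '[.4715,.1002,.0605]'
```

```text
t: 4.2
tool_pos: [0.4712, 0.1005, 0.0616]
orientation: [3.134, 0.211, 0.005]
force: [-1.9, 0.2, 3.8]
opening: 0.0005
t 4.2 pos [0.4712 0.1005 0.0616] go [0.2 0.4 1.1] desk axes [0.2 0.4 1.1] twist [ 0.    -0.003 -0.003] F [-1.92  0.17  3.8 ] open 0.0005
```

Force is 3.8 N, so the button is nearly bottomed. I'll go a little further until it clearly hits the stop, then retract.

```bash
python3 -m pendant '[{"translation":[0,0,1],"twist":[0,0,0],"grip":-1},{"translation":[0,0,1],"twist":[0,0,0],"grip":-1},{"translation":[0,0,0.5],"twist":[0,0,0],"grip":-1},{"translation":[0,0,0.5],"twist":[0,0,0],"grip":-1},{"translation":[0,0,0],"twist":[0,0,0],"grip":-1},{"translation":[0,0,0],"twist":[0,0,0],"grip":-1},{"translation":[0,0,0],"twist":[0,0,0],"grip":-1},{"translation":[0,0,0],"twist":[0,0,0],"grip":-1},{"translation":[0,0,0],"twist":[0,0,0],"grip":-1},{"translation":[0,0,0],"twist":[0,0,0],"grip":-1}]' 
python3 g.py '[.4715,.1002,.0605]'
python3 -c "
from h import *
p=np.load('/tmp/top.npz')['p'];d=np.load('/tmp/side.npz')['p']
p2,_=get('top');q2,_=get('side')
print('panel mean before',p[100:170,345:385].mean((0,1)),'now',p2[100:170,345:385].mean((0,1)),'side',d[170:190,230:290].mean((0,1)),q2[170:190,230:290].mean((0,1)))"
```

```text
t: 5.2
tool_pos: [0.4713, 0.1005, 0.0613]
orientation: [3.134, 0.212, 0.004]
force: [-3.0, -1.0, 4.4]
opening: 0.0003
t 5.2 pos [0.4713 0.1005 0.0613] go [0.1 0.4 0.8] desk axes [0.1 0.4 0.8] twist [ 0.001 -0.002 -0.003] F [-3.   -0.99  4.38] open 0.0003
panel mean before [221.59821429 228.34428571 205.16571429] now [221.7        228.41892857 205.29321429] side [232.84666667 224.27333333 190.55666667] [231.7275     223.18166667 189.46083333]
```

```bash
python3 -m pendant '[{"translation":[0,0,2],"twist":[0,0,0],"grip":-1},{"translation":[0,0,2],"twist":[0,0,0],"grip":-1},{"translation":[0,0,2],"twist":[0,0,0],"grip":-1},{"translation":[0,0,2],"twist":[0,0,0],"grip":-1},{"translation":[0,0,2],"twist":[0,0,0],"grip":-1},{"translation":[0,0,2],"twist":[0,0,0],"grip":-1},{"translation":[0,0,2],"twist":[0,0,0],"grip":-1},{"translation":[0,0,2],"twist":[0,0,0],"grip":-1},{"translation":[0,0,2],"twist":[0,0,0],"grip":-1},{"translation":[0,0,2],"twist":[0,0,0],"grip":-1}]' 
python3 -c "
from h import *
p=np.load('/tmp/top.npz')['p']
p2,_=get('top');q2,_=get('side')
df=np.abs(p2.astype(int)-p.astype(int)).sum(2);print((df>30).sum(), robot.read_state()['tool_pos'], robot.read_state()['force'])"
```

```text
t: 6.3
tool_pos: [0.4716, 0.1006, 0.0608]
orientation: [3.132, 0.214, -0.003]
force: [-14.7, -1.4, 25.1]
opening: 0.0
1839 [0.47156357 0.10056079 0.06083113] [-14.14494293  -1.58160651  25.41093094]
```

It is bottomed: 25 N at z = 60.8 mm, against 61 expected for fully down. I'll retract, go over the loose things and stop to the right of the lever.

```bash
python3 -m pendant '[{"translation":[0,0,-20],"twist":[0,0,0],"grip":-1},{"translation":[0,0,-30],"twist":[0,0,0],"grip":-1},{"translation":[0,5,-15],"twist":[0,0,0],"grip":-1},{"translation":[0,43,0],"twist":[0,0,0],"grip":-1},{"translation":[0,43,0],"twist":[0,0,0],"grip":-1},{"translation":[0,43,0],"twist":[0,0,0],"grip":-1},{"translation":[0,43,0],"twist":[0,0,0],"grip":-1},{"translation":[0,43,0],"twist":[0,0,0],"grip":-1},{"translation":[0,43,0],"twist":[0,0,0],"grip":-1},{"translation":[0,43,0],"twist":[0,0,0],"grip":-1}]' 
python3 g.py '[.5135,-.2026,.060]'
python3 -c "
from h import *
q2,_=get('side');p,_=get('top')
a=cv2.resize(q2[100:260,250:410],(560,560),interpolation=cv2.INTER_CUBIC)
cv2.imwrite('pics/after.png',a[:,:,::-1])"
```

```text
t: 7.4
tool_pos: [0.5175, -0.2086, 0.1283]
orientation: [3.13, 0.23, 0.009]
force: [0.2, -0.5, 0.4]
opening: 0.0007
t 7.4 pos [ 0.5175 -0.2086  0.1283] go [-3.5 -6.7 68.2] desk axes [-3.1 -6.4 68.3] twist [ 0.003 -0.006  0.009] F [ 0.2  -0.53  0.42] open 0.0007
```

View pics/after.png

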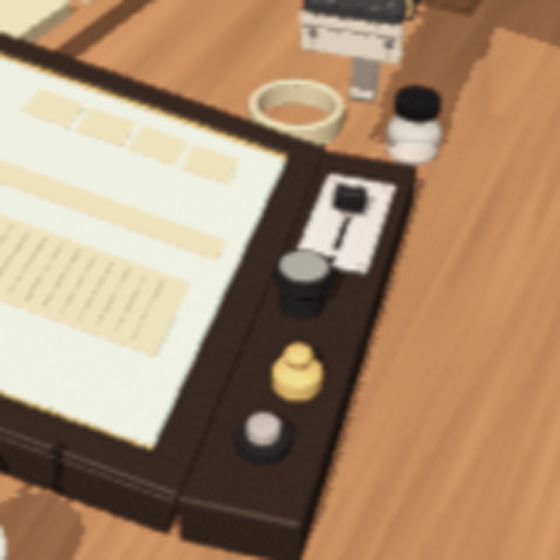

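The view shows the button, weight and loupe standing where they were, the cap at crop (350,198), and the fingertip clear at (362,95). I'll lower it beside the cap.

```bash
python3 -m pendant '[{"translation":[-3,0,20],"twist":[0.003,-0.006,0.009],"grip":-1},{"translation":[0,0,20],"twist":[0,0,0],"grip":-1},{"translation":[0,0,15],"twist":[0,0,0],"grip":-1},{"translation":[0,0,8],"twist":[0,0,0],"grip":-1},{"translation":[0,0,4],"twist":[0,0,0],"grip":-1},{"translation":[0,0,0],"twist":[0,0,0],"grip":-1},{"translation":[0,0,0],"twist":[0,0,0],"grip":-1},{"translation":[0,0,0],"twist":[0,0,0],"grip":-1},{"translation":[0,0,0],"twist":[0,0,0],"grip":-1},{"translation":[0,0,0],"twist":[0,0,0],"grip":-1}]' 
python3 g.py '[.508,-.163,.060]'
python3 -c "
from h import *
q2,_=get('side');p,_=get('top')
a=cv2.resize(q2[120:190,310:390],(640,560),interpolation=cv2.INTER_CUBIC)
cv2.imwrite('pics/lev.png',a[:,:,::-1])"
```

```text
t: 8.5
tool_pos: [0.5168, -0.213, 0.0602]
orientation: [3.131, 0.206, 0.006]
force: [-0.0, 0.6, 1.0]
opening: 0.0004
t 8.5 pos [ 0.5168 -0.213   0.0602] go [ -2.2 -50.7   0. ] desk axes [ -1.9 -50.7   0.2] twist [ 0.004 -0.004 -0.007] F [-0.02  0.59  0.98] open 0.0004
```

View pics/lev.png

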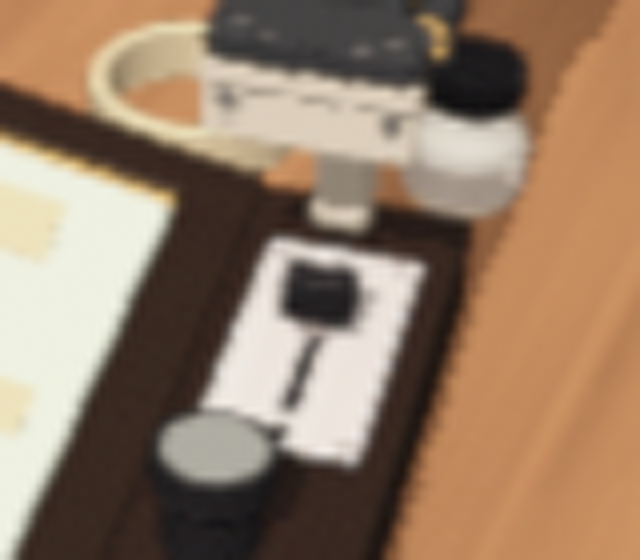

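The tip (crop 340,215) stands in line behind the cap (320,290), about 25–35 mm short of it. I'll approach until I feel contact.

```bash
python3 -m pendant '[{"translation":[-2,-8,0],"twist":[0.004,-0.004,-0.007],"grip":-1},{"translation":[0,-8,0],"twist":[0,0,0],"grip":-1},{"translation":[0,-4,0],"twist":[0,0,0],"grip":-1},{"translation":[0,-2,0],"twist":[0,0,0],"grip":-1},{"translation":[0,-2,0],"twist":[0,0,0],"grip":-1},{"translation":[0,0,0],"twist":[0,0,0],"grip":-1},{"translation":[0,0,0],"twist":[0,0,0],"grip":-1},{"translation":[0,0,0],"twist":[0,0,0],"grip":-1},{"translation":[0,0,0],"twist":[0,0,0],"grip":-1},{"translation":[0,0,0],"twist":[0,0,0],"grip":-1}]' 
python3 g.py '[.508,-.163,.060]'
```

```text
t: 9.6
tool_pos: [0.5111, -0.1872, 0.0603]
orientation: [-3.134, -0.218, 0.001]
force: [-0.5, -1.1, -0.2]
opening: 0.0006
t 9.6 pos [ 0.5111 -0.1872  0.0603] go [  0.3 -24.4   0.3] desk axes [  0.3 -24.4   0.3] twist [-0.     0.001  0.001] F [-0.55 -1.09 -0.23] open 0.0006
```

```bash
python3 -m pendant '[{"translation":[0,-2,0],"twist":[0,0,0],"grip":-1},{"translation":[0,-1,0],"twist":[0,0,0],"grip":-1},{"translation":[0,-1,0],"twist":[0,0,0],"grip":-1},{"translation":[0,0,0],"twist":[0,0,0],"grip":-1},{"translation":[0,0,0],"twist":[0,0,0],"grip":-1},{"translation":[0,0,0],"twist":[0,0,0],"grip":-1},{"translation":[0,0,0],"twist":[0,0,0],"grip":-1},{"translation":[0,0,0],"twist":[0,0,0],"grip":-1},{"translation":[0,0,0],"twist":[0,0,0],"grip":-1},{"translation":[0,0,0],"twist":[0,0,0],"grip":-1}]' 
python3 g.py '[.508,-.163,.060]'
python3 -c "
from h import *
q2,_=get('side');p,_=get('top')
a=cv2.resize(q2[120:190,310:390],(640,560),interpolation=cv2.INTER_CUBIC)
cv2.imwrite('pics/lev2.png',a[:,:,::-1])"
```

```text
t: 10.6
tool_pos: [0.5105, -0.1838, 0.0603]
orientation: [3.133, 0.217, -0.001]
force: [0.9, -1.4, -0.5]
opening: 0.0005
t 10.6 pos [ 0.5105 -0.1838  0.0603] go [  0.4 -20.9   0.3] desk axes [  0.3 -20.9   0.3] twist [0.001 0.    0.001] F [ 0.94 -1.43 -0.51] open 0.0005
```

View pics/lev2.png

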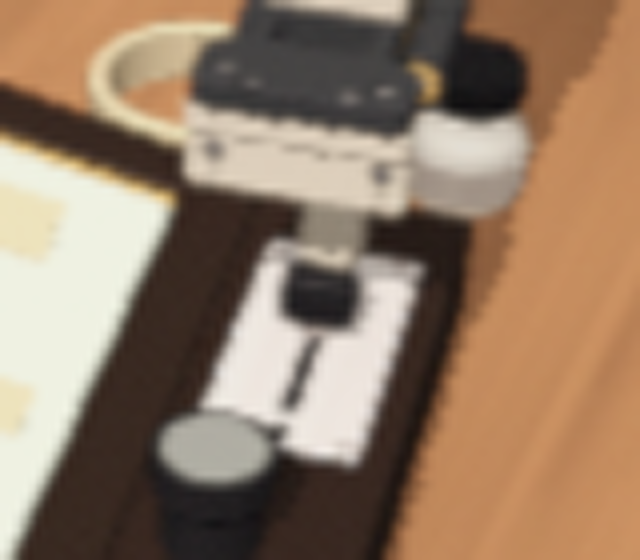

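The tip is now right behind the cap, which has not moved. I'll push on gently, reading the force.

```bash
python3 -m pendant '[{"translation":[0,-1,0],"twist":[0,0,0],"grip":-1},{"translation":[0,-1,0],"twist":[0,0,0],"grip":-1},{"translation":[0,-1,0],"twist":[0,0,0],"grip":-1},{"translation":[0,-1,0],"twist":[0,0,0],"grip":-1},{"translation":[0,-1,0],"twist":[0,0,0],"grip":-1},{"translation":[0,0,0],"twist":[0,0,0],"grip":-1},{"translation":[0,0,0],"twist":[0,0,0],"grip":-1},{"translation":[0,0,0],"twist":[0,0,0],"grip":-1},{"translation":[0,0,0],"twist":[0,0,0],"grip":-1},{"translation":[0,0,0],"twist":[0,0,0],"grip":-1}]' 
python3 g.py '[.508,-.163,.060]'
```

```text
t: 11.7
tool_pos: [0.51, -0.1797, 0.0604]
orientation: [3.131, 0.217, 0.0]
force: [0.6, -3.4, -1.5]
opening: 0.0004
t 11.7 pos [ 0.51   -0.1797  0.0604] go [  0.4 -16.9   0.3] desk axes [  0.4 -16.9   0.4] twist [0.003 0.    0.   ] F [ 0.65 -3.4  -1.49] open 0.0004
```

```bash
python3 -m pendant '[{"translation":[0,-1,0],"twist":[0,0,0],"grip":-1},{"translation":[0,-1,0],"twist":[0,0,0],"grip":-1},{"translation":[0,-1,0],"twist":[0,0,0],"grip":-1},{"translation":[0,0,0],"twist":[0,0,0],"grip":-1},{"translation":[0,0,0],"twist":[0,0,0],"grip":-1},{"translation":[0,0,0],"twist":[0,0,0],"grip":-1},{"translation":[0,0,0],"twist":[0,0,0],"grip":-1},{"translation":[0,0,0],"twist":[0,0,0],"grip":-1},{"translation":[0,0,0],"twist":[0,0,0],"grip":-1},{"translation":[0,0,0],"twist":[0,0,0],"grip":-1}]' 
python3 g.py '[.508,-.163,.060]'
cat > cap.py <<'E'
# cap's dark pixels in the side view -> bottom edge row, and slot position
from h import *
q,_=get('side'); p,_=get('top')
m=(q[148:180,340:366].max(2)<75).astype(np.uint8)
k,l,st,ce=cv2.connectedComponentsWithStats(m,connectivity=4); i=1+np.argmax(st[1:,4]); print('cap blob',st[i],ce[i].round(2))
E
python3 cap.py; python3 - <<'E'
E
```

```text
t: 12.7
tool_pos: [0.5092, -0.1745, 0.0603]
orientation: [-3.134, -0.218, 0.001]
force: [0.0, -0.3, 0.6]
opening: 0.0005
t 12.7 pos [ 0.5092 -0.1745  0.0603] go [  0.3 -11.5   0.3] desk axes [  0.3 -11.5   0.3] twist [-0.     0.001  0.001] F [ 0.02 -0.26  0.6 ] open 0.0005
cap blob [  2   0  24  32 197] [19.43 17.5 ]
```

The force went from −3.4 N to about 0 and the tip sprang forward, so the lever clicked over. I'll back off, lift clear and verify.

```bash
python3 -m pendant '[{"translation":[0,15,0],"twist":[0,0,0],"grip":-1},{"translation":[0,15,0],"twist":[0,0,0],"grip":-1},{"translation":[0,0,-30],"twist":[0,0,0],"grip":-1},{"translation":[0,0,-40],"twist":[0,0,0],"grip":-1},{"translation":[0,40,-40],"twist":[0,0,0],"grip":-1},{"translation":[0,48,0],"twist":[0,0,0],"grip":-1},{"translation":[0,48,0],"twist":[0,0,0],"grip":-1},{"translation":[0,48,0],"twist":[0,0,0],"grip":-1},{"translation":[-20,40,0],"twist":[0,0,0],"grip":-1},{"translation":[0,0,0],"twist":[0,0,0],"grip":-1}]' 
python3 g.py '[.508,-.163,.060]'
python3 - <<'E'
from h import *
p,_=get('top'); q,_=get('side'); f,cx,cy,M,_=K('top')
c=np.array([.5073,-.1574]);ex=np.array([.9905,.1377]);ey=np.array([-.1377,.9905])
o=[]
for z in(.046,.073):
    y=np.arange(-.06,.06,.0004);x=np.arange(-.035,.035,.0004)
    X=c[0]+x[:,None]*ex[0]+y*ey[0];Y=c[1]+x[:,None]*ex[1]+y*ey[1]
    P=(np.stack([X,Y,np.full_like(X,z)],-1)-M[:3,3])@M[:3,:3]
    r=cv2.remap(p,(cx-f*P[...,0]/P[...,2]).astype(np.float32),(cy+f*P[...,1]/P[...,2]).astype(np.float32),1)
    g=r[58:68].mean((0,2)); w=np.where(g<110)[0]; print('z',z,'cap cols y mm',(y[w[0]]*1e3).round(1),(y[w[-1]]*1e3).round(1),len(w)); o.append(r)
a=np.hstack(o); b=cv2.resize(q[110:250,260:400],(600,600)); b=b[:420]
cv2.imwrite('pics/fin.png',np.vstack([a,b])[:,:,::-1])
E
```

```text
t: 13.8
tool_pos: [0.5223, -0.443, 0.1698]
orientation: [3.129, 0.217, -0.001]
force: [-0.4, -0.4, 0.2]
opening: 0.0004
t 13.8 pos [ 0.5223 -0.443   0.1698] go [  24.5 -279.8  108.4] desk axes [  24.3 -279.3  109.8] twist [0.005 0.001 0.   ] F [-0.42 -0.37  0.16] open 0.0004
z 0.046 cap cols y mm -3.6 11.6 39
z 0.073 cap cols y mm -60.0 15.6 50
```

View pics/fin.png

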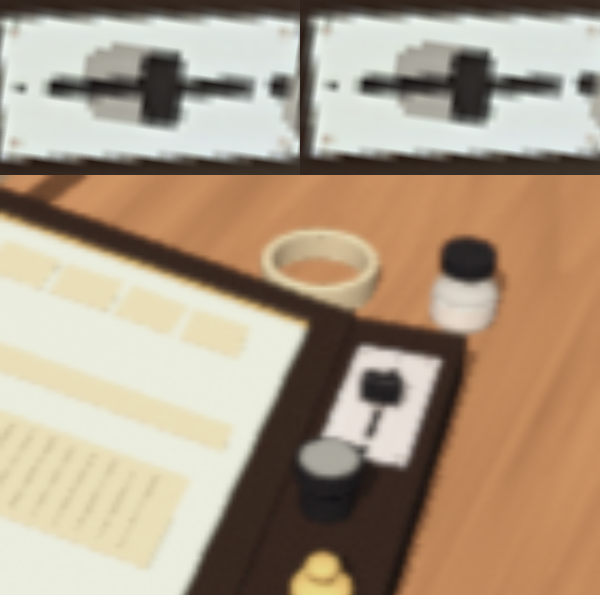

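The cap moved by about 14 mm, from y −5.2 to +8.8 relative to slot centre. That is joint about 0.043, notch 3. The loose things are unmoved and the hand is clear, so I'll hand in after a final bystander check.

```bash
python3 - <<'E'
from h import *
p=np.load('/tmp/top.npz')['p'].astype(int); p0=cv2.imread('pics/top0.png')[:,:,::-1].astype(int)
for n,b in dict(panel=(280,95,390,175),weight=(306,197,326,215),loupe=(333,188,352,206),button=(286,197,304,215),cup_case=(215,150,262,220),knife=(185,228,206,280),tape_ink=(418,140,455,210)).items():
    u0,v0,u1,v1=b; d=np.abs(p-p0)[v0:v1,u0:u1].sum(2); print(n,(d>60).sum(),d.mean().round(1),(p-p0)[v0:v1,u0:u1].mean((0,1)).round(1))
print(robot.read_state()['force'],robot.close_job())
E
```

```text
panel 0 14.0 [-4.6 -4.6 -4.9]
weight 0 8.6 [-3.3 -3.  -2.2]
loupe 0 8.7 [-3.  -2.9 -2.8]
button 0 7.5 [-2.8 -2.5 -2.2]
cup_case 0 10.6 [-4.7 -3.4 -2.5]
knife 0 10.2 [-4.6 -3.3 -2.3]
tape_ink 0 11.3 [-5.1 -3.7 -2.5]
the job is handed in; nothing more can be done
[ 0.33194116  0.83605911 -0.19841328] None
```

The power button has been pressed and the lever now rests in its third notch with the hand away. The job was handed in at about 14 s. I could not confirm from the pictures that the light came on.

- **Power button:** I pressed it straight down to its stop with the shut fingers. The tip reached 60.8 mm, against 61 mm expected, and the force rose to 25 N. The panel never looked any brighter, so only position and force show that the press worked.
- **Lever:** It started in notch 2. I pushed it one click with the fingertip, and the force rose to about 3.4 N before it gave way, after which I backed off. The cap moved about 14 mm. It now measures about 0.043–0.044 m from the dim stop, against 0.042 for notch 3; it also read about 2 mm high before the push.
- **Bystanders:** The first and last top views show no change at the weight, loupe, cup, case, knife, tape or ink. At hand-in the hand was clear, with the force reading at noise level.

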